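Open the specimen hood and slide the tray in

ROBOT

A 6-joint arm with a two-finger parallel gripper is mounted at the origin on a cart in front of the work surface, level with it; the furniture and walls round the work are solid. World frame = base frame: x ahead of the robot, y to its left, z up, the work surface at z = 0. Lengths are in m, angles in rad, forces in N, time in s.
With the tool pointing down it reaches from about 0.425 to 0.95 m from the base axis. Payload 3.5 kg.
Tool frame: the origin (TCP) lies on the centre line of the jaws, within the pads' length; the fingertips stand 17 mm ahead of it and the grasp point (between the pads) lies 2 mm behind it; z points along the fingers, y is the line along which they close (so a half turn about z gives the same grasp; the last joint's range is limited). The gripper opens to 85 mm and grips with 20 to 120 N. Pads are 22 mm wide; open, the fingers measure 114 mm over their backs; the gripper's body (76 mm by 85 mm) begins 54 mm behind the grasp point. The pads swing forward as they close: fully open they stand 13 mm farther back than shut.
Start: joints at [1.108, 0.286, 1.577, -0, 1.279, -0.15], TCP at [0.208, 0.642, 0.248] pointing down, gripper open.
Joint ranges: [-2.77, 2.77], [-0.9, 2.22], [0.21, 2.48], [-1.53, 4.67], [0.24, 2.81], [-2.84, 2.84]. Speed limits (rad/s): [2.79, 2.79, 3.14, 3.14, 3.14, 3.14].

INTERFACE

Orientations are given as a unit quaternion [x, y, z, w].
In Python, from plant import ctrl gives the robot as it stands. The module is installed in compiled form; this text tells all that it offers.
- The arm moves only by the tool drive_tool, never from a script. Its argument "moves" is a list of rows, each a list of 3 entries, a list of its own where there are three numbers: the turn, a rotation vector about the tool's x, y, z in rad, then the shift along the tool's x, y, z in m, then the finger opening in m, from 0 to 0.0854. A call has 1 to 5 rows; each row shifts and turns the commanded pose from where the row before left it, along the tool's axes as they then stand; what a row does not reach is not made up. A row lasts 1/8 s, in which the tool goes at most 62.5 mm and 10.7 degrees, less where a joint would pass 70% of its speed; a pose out of reach is approached as far as the arm can. A call with a gripper value outside its range is refused whole. The fingers move at their own pace and stop on an object; "grip_force" is the grip in N (left out, the last holds). Time passes only in rows, so rows that do not move let the fingers close. It gives the time, the measured TCP pose, the force, the opening and the grip force at its end, in the units of the state.
- ctrl.get_state(): the state, without advancing time (a new reading comes with each control period).
- ctrl.read_camera(name): name is "side" or "top"; returns a dict with "image" (480x640x3 uint8, red, green, blue), "fx", "fy", "cx", "cy" (pixels), "R" (3x3) and "t" (3): a world point X has camera coordinates R X + t. Camera axes: x right, y down, z forward; pixel columns grow to the right and rows downward; lengths in m; the calibration is good to about 2 mm. A picture is of the moment at which its call begins. There is no depth.
- ctrl.sign_off(): hands the job in; it is judged then, once.
The state is a dict: "time": time; "qpos": joint angles; "dq": joint speeds; "joint_efforts": joint torques, N m; "eef_pos": TCP position; "tcp_rot": TCP orientation; "contact_force": force on the tool from outside, world axes, zero at the start; "wrist_torque": the same for the moment, N m; "opening": opening from 0.0 (shut) to 1.0 (fully open); "finger_force": force on a finger pad.
Only numpy, scipy, OpenCV 4.12 (cv2) and the standard library are available. Lean on these libraries where they do the work, as an engineer would, in place of code of your own. Each camera call takes 0.05 s, during which the arm holds its last target. There are 200 camera calls.

TASK

Raise the hood's sash by pushing up under its blue lip until it has clicked onto its catch and stays up by itself with the red pointer in the green band. Then slide the insect tray under it, straight into the hood until it stands against the back stop. Be gentle: never push on the sash or the tray with more than 25 N, and leave the other things where they are.

Things in the scene. Friction and masses are not known exactly. Their poses are not given: they have to be found in the camera images.
- hood: White-framed clear hood without floor, fixed on the bench, 394 mm wide, posts and cross head 473 mm high. Origin on the bench midway under the sash; x into the hood (away from the robot), y left, z up. The sash is a thin panel in the plane x = 0 between posts (inner faces y = +-165 mm; posts and lip lie in front to x = -0.014 and -0.038). Side walls back to x = 0.206, roof 240 mm high.
- back_stop (a point): Middle of the top front edge of the back stop: a low aluminium rail on the bench right across the hood, 22 mm high; its front face is at x = 0.100 in the hood's frame. Axes as the hood's.
- green_band (a point): Middle of the height mark, a green band 70 mm high on the front of the hood's right post, 0.210 to 0.280 m above the bench.
- sash_lip (a point): Middle of the front lower edge of the sash's blue pull lip, a level ledge 310 mm wide and 8 mm thick, from x = -0.038 to -0.004 in the hood's frame; its underside is 120 mm above the bench with the sash down. It may be pushed up anywhere along its width. Moves with the sash; axes as the hood's. The sash panel runs on below the lip, down to 3 mm above the bench.
- sash (a joint): Height of the sash (m), 0 when down, as at the start; the lip's underside is 0.120 + value above the bench. Spring-counterbalanced: takes about 3 to 5 N to raise; let go, it sinks all the way back unless it hangs on its catch. Caught, it rests somewhere from 0.120 to 0.170, different each time and not marked. A downward push of about 10 N overrides the catch.
- sash_pointer (a point): Red pointer at the sash's right edge, 0.100 + joint value above the bench. At the hidden catch (a sprung nose in the right channel) the push needed jumps up by about 7 N, fades over the next 6 mm and over 6 mm more falls to nearly nothing as the nose springs in below. 1.5 mm higher a sprung rubber buffer (5 N per mm, 8 mm travel) meets it; lowered from there it rests on the catch.
- tray_center (a point): Centre (24.5 mm above its underside) of a white open card tray of pinned insects standing in front of the hood, 65 g, 49 mm high (walls 40 mm). Its y axis points along its 91 mm depth (roughly along the hood's x or against it), its x axis along its 111 mm width.
- mug: Bystander: white mug with grey dots, 82 mm across, 91 mm tall; origin under it.
- pin_tin: Bystander: round tin with red lid, 62 mm across, 22 mm tall; origin under it.
- glue_bottle: Bystander: white glue bottle with orange nozzle, 123 mm tall; origin under it.
- forceps: Bystander: steel forceps lying flat, 115 mm long; origin under the middle.
- tally_counter: Bystander: grey tally counter, 44x52x32 mm; origin under it.
Mind the look-alikes: they are no part of the job. There is more than one size of the part that bears tray_center; the job needs the smaller.

How it is judged:
By the outcome, as a careful person would: the job done as asked, in the order asked, and still so for the second after the job is handed in, with the robot touching nothing.
It also fails if it takes over 72 s, if anything falls off the work surface, if the arm or the gripper's body presses on something with over 40 N, if the wrist force passes 120 N, or if a joint passes its speed limit or range.

## Working session

There is one attempt and no reset: what is moved stays moved. The work goes in short steps, Python scripts to look and compute and a tool call to move; the robot and the scene stay as the last step left them, time stands still between calls to the robot, and variables do not carry over. Pictures are saved under pics/ and viewed, at most 10 in all, crops included, and the job is handed in when it is done.

Besides the shell and the picture viewer there is one more tool, called after "Call:" by a JSON object that holds its "api" and its "payload", one argument or row to a line. drive_tool: Moves the arm, as the interface text tells. Its arguments: {"type":"object","properties":{"moves":{"type":"array","items":{"type":"array"}},"grip_force":{"type":"number"}},"required":["moves"]}

```bash
mkdir -p pics; cat > h.py <<'E'
import numpy as np, cv2, json
from plant import ctrl
from scipy.spatial.transform import Rotation as Ro
def snap(n):
    c=ctrl.read_camera(n); return c
def ray(c,u,v):
    R=np.array(c["R"]);t=np.array(c["t"])
    d=R.T@np.array([(u-c["cx"])/c["fx"],(v-c["cy"])/c["fy"],1.]); return -R.T@t,d
def onz(c,u,v,z):
    o,d=ray(c,u,v); return o+d*(z-o[2])/d[2]
def tri(c1,p1,c2,p2):
    o1,d1=ray(c1,*p1);o2,d2=ray(c2,*p2)
    s=np.linalg.lstsq(np.c_[d1,-d2],o2-o1,rcond=None)[0]
    a=o1+s[0]*d1;b=o2+s[1]*d2; return (a+b)/2,np.linalg.norm(a-b)
def proj(c,X):
    p=np.array(c["R"])@np.array(X)+np.array(c["t"]); return p[0]/p[2]*c["fx"]+c["cx"],p[1]/p[2]*c["fy"]+c["cy"]
E
python3 - <<'E'
from h import *
for n in("side","top"):
    c=snap(n); cv2.imwrite(f"pics/{n}0.png",c["image"][:,:,::-1])
    print(n,c["fx"],c["cx"],-np.array(c["R"]).T@c["t"],np.round(c["R"],3).tolist())
s=ctrl.get_state();print(s)
E
```

```text
side 550.7981949120062 312.9865043825144 [0.53824043 1.04561741 0.80126365] [[-1.0, -0.028, -0.012], [-0.005, 0.54, -0.842], [0.03, -0.841, -0.54]]
top 523.9539800053869 320.4914494390646 [0.49743404 0.0474135  1.53941852] [[0.014, -1.0, 0.014], [-0.999, -0.015, -0.052], [0.052, -0.013, -0.999]]
{'time': 0.1, 'qpos': array([ 1.10801964e+00,  2.87103929e-01,  1.57804671e+00,  2.31247497e-05,
        1.27857014e+00, -1.49968893e-01]), 'dq': array([-0.00198273, -0.00284036, -0.00435035, -0.00131863, -0.00031474,
        0.00042898]), 'joint_efforts': array([ 1.29129112e-03, -4.07294261e+01, -2.93698955e+01, -1.23265395e-04,
        3.44017142e-03, -1.24217181e-06]), 'eef_pos': array([0.20741442, 0.64175816, 0.24705882]), 'tcp_rot': array([ 1.55770228e-01,  9.87792743e-01, -1.01117701e-03, -3.31477623e-04]), 'contact_force': array([-0.40961933,  1.22459299,  0.10876472]), 'wrist_torque': array([ 0.00269987, -0.02832942, -0.03913258]), 'finger_force': 0.0, 'opening': 0.9963648671624157}
```

View pics/side0.png

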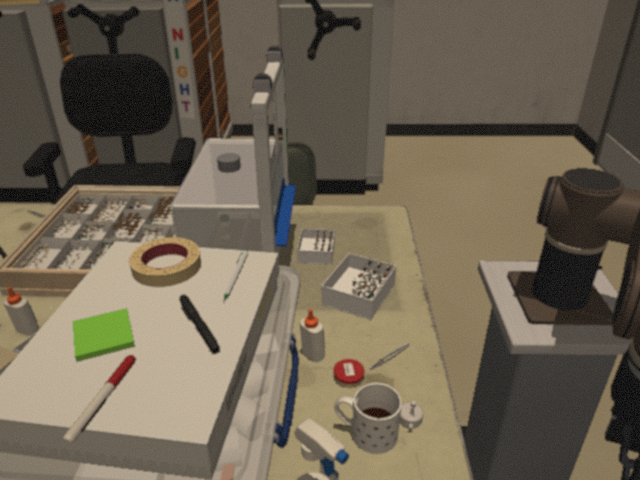

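View pics/top0.png

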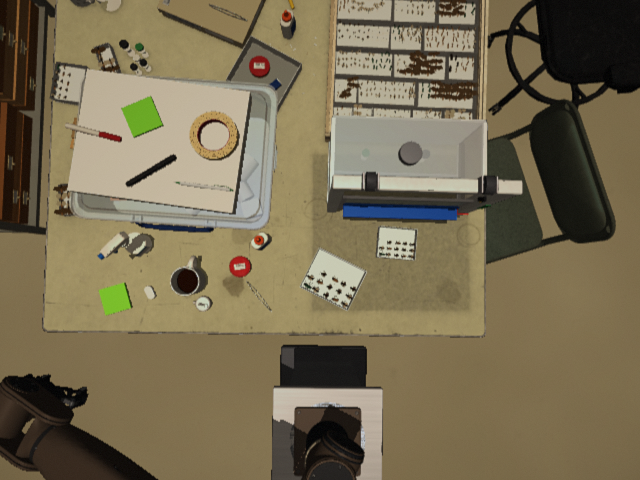

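The side view shows the hood from its left, with the lip at about (285,215), the small tray at (317,247) and the larger look-alike at (358,286). In the top view the lip spans (343..457, 213), the small tray is at (397,244) and the big tray at (335,278). Next I'll enlarge both.

```bash
python3 - <<'E'
from h import *
a=cv2.imread("pics/top0.png")[160:310,310:510];cv2.imwrite("pics/t1.png",cv2.resize(a,None,fx=4,fy=4,interpolation=cv2.INTER_CUBIC))
a=cv2.imread("pics/side0.png")[170:320,225:425];cv2.imwrite("pics/s1.png",cv2.resize(a,None,fx=4,fy=4,interpolation=cv2.INTER_CUBIC))
E
```

```text
(no output)
```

View pics/t1.png

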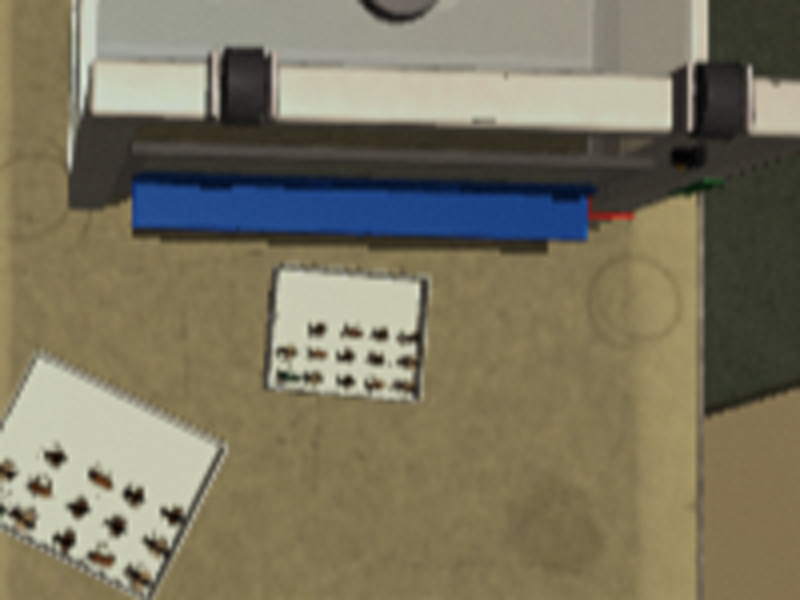

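View pics/s1.png

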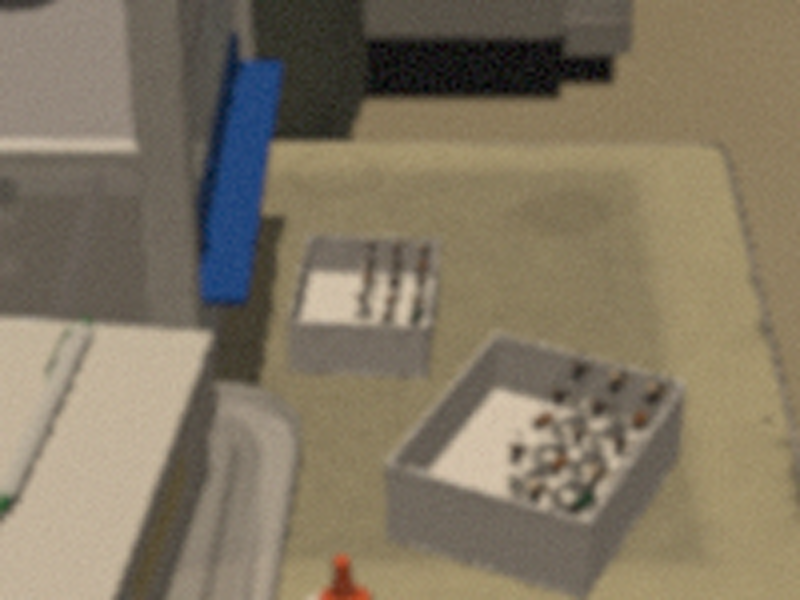

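The top crop shows the lip's front edge running from (133,235) to (587,240), and tray corners at (275,265), (428,278), (422,400) and (267,388). The side crop shows the lip's front corners at (247,300) and (284,64), and the tray's bottom corners at (290,370) and (428,377).

```bash
python3 - <<'E'
from h import *
T=snap("top");S=snap("side")
t=lambda p:(310+(p[0]+.5)/4-.5,160+(p[1]+.5)/4-.5)
s=lambda p:(225+(p[0]+.5)/4-.5,170+(p[1]+.5)/4-.5)
L=onz(T,*t((133,235)),.124);R=onz(T,*t((587,240)),.124);d=L-R
print("lip",L,R,np.linalg.norm(d),"yaw",np.degrees(np.arctan2(-d[0],d[1])))
print("back",onz(T,*t((133,177)),.128),onz(T,*t((590,185)),.128))
for z in(.120,.128):print("side lip",onz(S,*s((247,300)),z),onz(S,*s((284,64)),z))
print("tri",tri(T,t((133,235)),S,s((247,300))),tri(T,t((587,240)),S,s((284,64))))
c=[onz(T,*t(p),.040) for p in((275,265),(428,278),(422,400),(267,388))]
print("tray",np.round(c,4),np.mean(c,0)); 
for i in range(4):
    e=c[(i+1)%4]-c[i];print(np.linalg.norm(e),np.degrees(np.arctan2(e[1],e[0])))
print("tray bottom near side",onz(S,*s((290,370)),0),onz(S,*s((428,377)),0))
print("bench right edge",onz(T,*t((700,400)),0))
s=ctrl.get_state();print(Ro.from_quat(s["tcp_rot"]).as_matrix().round(3),s['time'])
E
```

```text
lip [ 0.63140074 -0.03069944  0.124     ] [ 0.63283843 -0.33969096  0.124     ] 0.3089948702290746 yaw 0.2665865176393743
back [ 0.67043887 -0.02999805  0.128     ] [ 0.66997234 -0.34060896  0.128     ]
side lip [ 0.63854591 -0.03436162  0.12      ] [ 0.63395804 -0.34363509  0.12      ]
side lip [ 0.63736803 -0.02167955  0.128     ] [ 0.63283404 -0.32732126  0.128     ]
tri (array([ 0.63490427, -0.03070967,  0.12206973]), np.float64(0.006616013081219709)) (array([ 0.63340171, -0.34035098,  0.12158534]), np.float64(0.0006617706108251037))
tray [[ 0.6193 -0.1377  0.04  ]
 [ 0.6117 -0.248   0.04  ]
 [ 0.5239 -0.2441  0.04  ]
 [ 0.5309 -0.1327  0.04  ]] [ 0.57144395 -0.19060809  0.04      ]
0.11052692071252929 -93.97692488276056
0.0878262203263132 177.4633452233894
0.1115654051613118 86.42127583177042
0.08858158679047484 -3.2190279150576653
tray bottom near side [ 0.62235097 -0.13957559  0.        ] [ 0.53270036 -0.13245249  0.        ]
bench right edge [ 0.52762728 -0.45731738  0.        ]
[[-0.951  0.308 -0.001]
 [ 0.308  0.951 -0.001]
 [ 0.    -0.002 -1.   ]] 0.2
```

Call:
{"api": "drive_tool", "payload": {
  "moves": [
    [[0,0,-0.155],[0,0,-0.05],0.05],
    [[0,0,-0.155],[0,0,-0.05],0.05],
    [[0,0,0],[-0.036,-0.043,0],0.05],
    [[0,0,0],[-0.036,-0.043,0],0.05],
    [[0,0,0],[-0.036,-0.043,0],0.05]
  ]
}}

```text
time: 0.82
eef_pos: [0.316, 0.5116, 0.3482]
tcp_rot: [0.001, 1.0, -0.0, 0.0]
contact_force: [0.3, -0.4, -0.2]
opening: 0.584
finger_force: 0.0
```

```bash
cat > st.py <<'E'
from h import *
s=ctrl.get_state();np.set_printoptions(precision=3,suppress=True)
print(s["time"],s["qpos"],s["eef_pos"],"F",s["contact_force"]);M=Ro.from_quat(s["tcp_rot"]).as_matrix();print(M)
open("log.txt","a").write(json.dumps([s["qpos"].tolist(),s["eef_pos"].tolist(),M.tolist()])+"\n")
E
python3 st.py
```

```text
0.825 [ 0.849  0.066  1.648 -0.     1.428 -0.72 ] [0.316 0.512 0.348] F [ 0.316 -0.443 -0.241]
[[-1.     0.002  0.   ]
 [ 0.002  1.    -0.   ]
 [-0.    -0.    -1.   ]]
```

Call:
{"api": "drive_tool", "payload": {
  "moves": [
    [[0,0,0],[-0.036,-0.043,0],0.05],
    [[0,0,0],[-0.036,-0.043,0],0.05],
    [[0,0,0],[-0.036,-0.043,0],0.05],
    [[0,0,0],[-0.036,-0.043,0],0.05],
    [[0,0,0],[-0.036,-0.043,0],0.05]
  ]
}}

```text
time: 1.45
eef_pos: [0.4955, 0.2959, 0.3482]
tcp_rot: [0.001, 1.0, 0.0, 0.0]
contact_force: [0.4, 1.0, -0.4]
opening: 0.581
finger_force: 0.0
```

```bash
python3 st.py
```

```text
1.45 [ 0.362  0.01   1.705  0.     1.426 -1.206] [0.496 0.296 0.348] F [ 0.368  0.978 -0.386]
[[-1.     0.003  0.   ]
 [ 0.003  1.     0.   ]
 [-0.     0.    -1.   ]]
```

Call:
{"api": "drive_tool", "payload": {
  "moves": [
    [[0,0,0],[0,-0.056,0],0.05],
    [[0,0,0],[0,-0.056,0],0.05],
    [[0,0,0],[0,-0.056,0],0.05],
    [[0,-0.15,0],[0,-0.056,0],0.05],
    [[0,-0.15,0],[0,-0.056,0],0.05]
  ]
}}

```text
time: 2.08
eef_pos: [0.494, 0.0158, 0.3487]
tcp_rot: [0.001, 0.988, -0.001, 0.152]
contact_force: [-0.7, 0.2, 0.4]
opening: 0.585
finger_force: 0.0
```

```bash
python3 st.py; cat > kin.py <<'E'
from h import *
from scipy.optimize import least_squares
def fk(p,q):
    h,a,b,t,d,o1=p
    A=Ro.from_euler('z',q[0]+0); 
    e=lambda x:Ro.from_euler('y',x)
    R2=A*e(q[1]);R3=R2*e(q[2]);R4=R3*Ro.from_euler('z',q[3]);R5=R4*e(q[4]);R6=R5*Ro.from_euler('z',q[5]+np.pi/2)
    P=A.apply([o1,d,h])+R2.apply([0,0,a])+R3.apply([0,0,b])+R5.apply([0,0,t])
    return P,R6
if __name__=="__main__":
    D=[json.loads(l) for l in open("log.txt")]
    f=lambda p:np.concatenate([fk(p,q)[0]-x for q,x,_ in D])
    r=least_squares(f,[.3,.4,.4,.2,.1,0.]);print(r.x.round(4),abs(r.fun).max())
    for q,x,M in D:print(abs(fk(r.x,q)[1].as_matrix()-M).max())
    json.dump(r.x.tolist(),open("kin.json","w"))
E
python3 kin.py
```

```text
2.075 [-0.202 -0.355  2.04   0.064  1.158 -1.787] [0.494 0.016 0.349] F [-0.704  0.154  0.418]
[[-0.954  0.002  0.301]
 [ 0.002  1.    -0.002]
 [-0.301 -0.001 -0.954]]
[0.2209 0.442  0.5666 0.2331 0.1009 0.003 ] 4.965901880732426e-05
2.6197034992681e-16
3.117623346982068e-16
2.220446049250313e-16
```

```bash
cat > ik.py <<'E'
from kin import *
P=json.load(open("kin.json"))
lo=np.array([-2.77,-.9,.21,-1.53,.24,-2.84])+.03;hi=np.array([2.77,2.22,2.48,4.67,2.81,2.84])-.03
def ik(x,M,q0):
    def f(q):
        p,R=fk(P,q);return np.r_[(p-x)*5,(R*Ro.from_matrix(M).inv()).as_rotvec()]
    r=least_squares(f,np.clip(q0,lo+.01,hi-.01),bounds=(lo,hi));return r.x,np.sqrt(2*r.cost)
def tool(th,yaw=0,s=1):
    z=np.array([np.cos(th)*np.cos(yaw),np.cos(th)*np.sin(yaw),-np.sin(th)]);y=s*np.array([-np.sin(yaw),np.cos(yaw),0]);return np.c_[np.cross(y,z),y,z]
E
python3 - <<'E'
from ik import *
np.set_printoptions(precision=2,suppress=True)
for x in([.638,-.185,.10],[.638,-.185,.28],[.66,-.19,.035]):
  for th in(0,15,30,45,60):
    for s in(1,-1):
      for yaw in(0,):
       for q4 in(0,np.pi):
        best=min((ik(x,tool(np.radians(th),yaw,s),[-.4,q2,2.2,q4,.6,q6]) for q6 in(-2,1.1) for q2 in(-.5,.3)),key=lambda r:r[1])
        if best[1]<.01:print(x,th,s,"q4~",round(q4),best[0])
E
```

```text
[0.638, -0.185, 0.1] 0 1 q4~ 3 [-0.66  0.46  2.25  2.44  1.24  1.84]
[0.638, -0.185, 0.1] 0 -1 q4~ 0 [-0.66  0.46  2.25  2.44  1.24 -1.3 ]
[0.638, -0.185, 0.1] 0 -1 q4~ 3 [-0.66  0.46  2.25  2.44  1.24 -1.3 ]
[0.638, -0.185, 0.1] 15 1 q4~ 3 [-0.65  0.32  2.27  2.3   0.89  1.99]
[0.638, -0.185, 0.1] 15 -1 q4~ 0 [-0.65  0.32  2.27  2.3   0.89 -1.15]
[0.638, -0.185, 0.1] 15 -1 q4~ 3 [-0.65  0.32  2.27  2.3   0.89 -1.15]
[0.638, -0.185, 0.1] 30 1 q4~ 3 [-0.62  0.22  2.23  1.99  0.58  2.31]
[0.638, -0.185, 0.1] 30 -1 q4~ 0 [-0.62  0.22  2.23  1.99  0.58 -0.83]
[0.638, -0.185, 0.1] 30 -1 q4~ 3 [-0.62  0.22  2.23  1.99  0.58 -0.83]
[0.638, -0.185, 0.1] 45 -1 q4~ 0 [-0.57  0.19  2.14  1.31  0.41 -0.14]
[0.638, -0.185, 0.1] 45 -1 q4~ 3 [-0.57  0.19  2.14  1.31  0.41 -0.14]
[0.638, -0.185, 0.1] 60 1 q4~ 0 [-0.52  0.22  2.02  0.55  0.5  -2.52]
[0.638, -0.185, 0.1] 60 1 q4~ 3 [-0.52  0.22  2.02  0.55  0.5  -2.52]
[0.638, -0.185, 0.1] 60 -1 q4~ 0 [-0.52  0.22  2.02  0.55  0.5   0.62]
[0.638, -0.185, 0.1] 60 -1 q4~ 3 [-0.52  0.22  2.02  0.55  0.5   0.62]
[0.638, -0.185, 0.28] 0 1 q4~ 3 [-0.66  0.0
[... 1526 characters left out ...]
, -0.19, 0.035] 30 1 q4~ 3 [-0.6   0.41  2.16  2.16  0.63  2.12]
[0.66, -0.19, 0.035] 30 -1 q4~ 0 [-0.6   0.41  2.16  2.16  0.63 -1.02]
[0.66, -0.19, 0.035] 30 -1 q4~ 3 [-0.6   0.41  2.16  2.16  0.63 -1.02]
[0.66, -0.19, 0.035] 45 1 q4~ 3 [-0.56  0.36  2.09  1.59  0.38  2.7 ]
[0.66, -0.19, 0.035] 45 -1 q4~ 0 [-0.56  0.36  2.09  1.59  0.38 -0.44]
[0.66, -0.19, 0.035] 45 -1 q4~ 3 [-0.56  0.36  2.09  1.59  0.38 -0.44]
[0.66, -0.19, 0.035] 60 1 q4~ 0 [-0.51  0.37  1.98  0.66  0.41 -2.65]
[0.66, -0.19, 0.035] 60 1 q4~ 3 [-0.51  0.37  1.98  0.66  0.41 -2.65]
[0.66, -0.19, 0.035] 60 -1 q4~ 0 [-0.51  0.37  1.98  0.66  0.41  0.5 ]
[0.66, -0.19, 0.035] 60 -1 q4~ 3 [-0.51  0.37  1.98  0.66  0.41  0.5 ]
```

```bash
python3 - <<'E'
from ik import *
np.set_printoptions(precision=2,suppress=True)
q=[-.3,-.3,2.0,.06,1.1,1.3]
for x,th in [([.494,.016,.349],72.6),([.55,-.185,.35],72),([.57,-.185,.35],60),([.57,-.185,.35],45),([.57,-.185,.35],30),([.57,-.185,.35],15),([.57,-.185,.2],15),([.57,-.185,.095],15),([.638,-.185,.095],15),([.638,-.185,.3],15)]:
    q,e=ik(x,tool(np.radians(th),0,-1),q);print(x,th,q,round(e,4))
E
```

```text
[0.494, 0.016, 0.349] 72.6 [-0.2  -0.35  2.04  0.07  1.16  1.35] 0.0
[0.55, -0.185, 0.35] 72 [-0.57 -0.14  1.86  0.18  1.16  0.95] 0.0
[0.57, -0.185, 0.35] 60 [-0.59 -0.18  1.94  0.35  0.97  0.84] 0.0
[0.57, -0.185, 0.35] 45 [-0.66 -0.28  2.08  0.66  0.78  0.57] 0.0
[0.57, -0.185, 0.35] 30 [-0.71 -0.33  2.21  1.12  0.68  0.15] 0.0
[0.57, -0.185, 0.35] 15 [-0.75 -0.33  2.32  1.64  0.72 -0.33] 0.0
[0.57, -0.185, 0.2] 15 [-0.75 -0.05  2.41  2.02  0.82 -0.85] 0.0
[0.57, -0.185, 0.095] 15 [-0.75  0.23  2.41  2.21  0.97 -1.16] 0.0
[0.638, -0.185, 0.095] 15 [-0.65  0.33  2.26  2.3   0.9  -1.16] 0.0
[0.638, -0.185, 0.3] 15 [-0.65 -0.1   2.23  1.89  0.66 -0.58] 0.0
```

Call:
{"api": "drive_tool", "payload": {
  "moves": [
    [[0,0,0.184],[0,-0.04,0],0.05],
    [[0,0,0.184],[0,0,0],0.05],
    [[0,0,0.184],[0,0,0],0.05],
    [[0,0,0.184],[0,0,0],0.05],
    [[0,0,0.184],[0,0,0],0.05]
  ]
}}

```text
time: 2.7
eef_pos: [0.4936, -0.0226, 0.3481]
tcp_rot: [0.443, 0.884, 0.066, 0.134]
contact_force: [0.8, -0.7, -0.9]
opening: 0.584
finger_force: 0.0
```

Call:
{"api": "drive_tool", "payload": {
  "moves": [
    [[0,0,0.184],[0,0,0],0.05],
    [[0,0,0.184],[0,0,0],0.05],
    [[0,0,0.184],[0,0,0],0.05],
    [[0,0,0.184],[0,0,0],0.05],
    [[0,0,0.184],[0,0,0],0.05]
  ]
}}

```text
time: 3.32
eef_pos: [0.4936, -0.0225, 0.3481]
tcp_rot: [0.789, 0.596, 0.119, 0.09]
contact_force: [0.5, 0.1, -0.6]
opening: 0.587
finger_force: 0.0
```

Call:
{"api": "drive_tool", "payload": {
  "moves": [
    [[0,0,0.184],[0,0,0],0.05],
    [[0,0,0.184],[0,0,0],0.05],
    [[0,0,0.184],[0,0,0],0.05],
    [[0,0,0.184],[0,0,0],0.05],
    [[0,0,0.184],[0,0,0],0.05]
  ]
}}

```text
time: 3.95
eef_pos: [0.4936, -0.0225, 0.3481]
tcp_rot: [0.972, 0.183, 0.147, 0.028]
contact_force: [0.7, -0.2, 0.1]
opening: 0.585
finger_force: 0.0
```

Call:
{"api": "drive_tool", "payload": {
  "moves": [
    [[0,0,0.184],[0,0,0],0.05],
    [[0,0,0.184],[0,0,0],0.05]
  ]
}}

```text
time: 4.2
eef_pos: [0.4936, -0.0225, 0.3481]
tcp_rot: [0.989, 0.002, 0.149, 0.001]
contact_force: [-0.8, -1.1, -0.6]
opening: 0.587
finger_force: 0.0
```

```bash
python3 st.py
```

```text
4.2 [-0.292 -0.352  2.038  0.092  1.17   1.251] [ 0.494 -0.022  0.348] F [-0.794 -1.105 -0.564]
[[ 0.955  0.004  0.295]
 [ 0.005 -1.    -0.001]
 [ 0.295  0.002 -0.955]]
```

Call:
{"api": "drive_tool", "payload": {
  "moves": [
    [[0,0,0],[0.0227,0.0543,0.007],0.05],
    [[0,0,0],[0.0227,0.0543,0.007],0.05],
    [[0,0,0],[0.0227,0.0543,0.007],0.05],
    [[0,0.168,0],[0,0,0],0.05],
    [[0,0.168,0],[0,0,0],0.05]
  ]
}}

```text
time: 4.82
eef_pos: [0.5673, -0.186, 0.3481]
tcp_rot: [0.949, 0.005, 0.314, 0.0]
contact_force: [-0.5, 0.0, 0.3]
opening: 0.587
finger_force: 0.0
```

Call:
{"api": "drive_tool", "payload": {
  "moves": [
    [[0,0.168,0],[0,0,0],0.05],
    [[0,0.168,0],[0,0,0],0.05],
    [[0,0.168,0],[0,0,0],0.05],
    [[0,0.168,0],[0,0,0],0.05],
    [[0,0,0],[0,0,0],0.05]
  ]
}}

```text
time: 5.45
eef_pos: [0.5667, -0.182, 0.3451]
tcp_rot: [0.814, 0.007, 0.581, -0.008]
contact_force: [-0.8, 0.1, -0.4]
opening: 0.587
finger_force: 0.0
```

```bash
python3 st.py
```

```text
5.45 [-0.753 -0.319  2.287  1.515  0.724 -0.227] [ 0.567 -0.182  0.345] F [-0.832  0.116 -0.356]
[[ 0.324  0.02   0.946]
 [ 0.002 -1.     0.02 ]
 [ 0.946 -0.005 -0.324]]
```

Call:
{"api": "drive_tool", "payload": {
  "moves": [
    [[0,0,0],[-0.047,0,0.016],0.05],
    [[0,0,0],[-0.047,0,0.016],0.05],
    [[0,0,0],[-0.047,0,0.016],0.05],
    [[0,0,0],[-0.047,0,0.016],0.05],
    [[0,0,0],[-0.047,0,0.016],0.05]
  ]
}}

```text
time: 6.08
eef_pos: [0.5701, -0.1824, 0.1002]
tcp_rot: [0.812, 0.01, 0.584, -0.007]
contact_force: [0.6, -1.0, 0.1]
opening: 0.587
finger_force: 0.0
```

```bash
python3 st.py; python3 - <<'E'
from h import *
a=snap("side")["image"][150:330,215:455,::-1];b=snap("top")["image"][150:330,300:540,::-1]
cv2.imwrite("pics/a1.png",np.vstack([cv2.resize(x,None,fx=1.65*1,fy=1.65) if 0 else cv2.resize(x,(400,300),interpolation=cv2.INTER_CUBIC) for x in (a,b)]) if 0 else np.hstack([cv2.resize(x,(400,300),interpolation=cv2.INTER_CUBIC) for x in (a,b)]))
E
```

```text
6.075 [-0.749  0.228  2.359  2.124  0.892 -1.079] [ 0.57  -0.182  0.1  ] F [ 0.566 -1.029  0.131]
[[ 0.319  0.024  0.948]
 [ 0.007 -1.     0.023]
 [ 0.948 -0.    -0.319]]
```

View pics/a1.png

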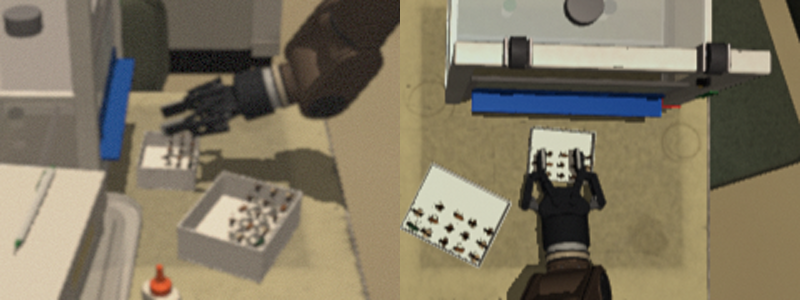

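Call:
{"api": "drive_tool", "payload": {
  "moves": [
    [[0,0,0],[0.0049,0.0005,0.023],0.05],
    [[0,0,0],[0.0049,0.0005,0.023],0.05],
    [[0,0,0],[0.0049,0.0005,0.023],0.05],
    [[0,0,0],[0,0,0],0.05]
  ]
}}

```text
time: 6.68
eef_pos: [0.6416, -0.1827, 0.0968]
tcp_rot: [0.81, 0.01, 0.586, -0.006]
contact_force: [1.1, -0.3, 0.8]
opening: 0.587
finger_force: 0.0
```

Call:
{"api": "drive_tool", "payload": {
  "moves": [
    [[0,0,0],[0.0047,0,-0.0016],0.05],
    [[0,0,0],[0.0047,0,-0.0016],0.05],
    [[0,0,0],[0.0047,0,-0.0016],0.05],
    [[0,0,0],[0.0047,0,-0.0016],0.05],
    [[0,0,0],[0,0,0],0.05]
  ]
}}

```text
time: 7.3
eef_pos: [0.6379, -0.1821, 0.1112]
tcp_rot: [0.813, 0.008, 0.583, -0.006]
contact_force: [-1.9, -1.2, -2.9]
opening: 0.585
finger_force: 1.5
```

Call:
{"api": "drive_tool", "payload": {
  "moves": [
    [[0,0,0],[0.0066,0,-0.0015],0.05],
    [[0,0,0],[0.0066,0,-0.0015],0.05],
    [[0,0,0],[0.0066,0,-0.0015],0.05],
    [[0,0,0],[0.0066,0,-0.0015],0.05],
    [[0,0,0],[0.0066,0,-0.0015],0.05]
  ]
}}

```text
time: 7.92
eef_pos: [0.6405, -0.1818, 0.1435]
tcp_rot: [0.814, 0.007, 0.581, -0.007]
contact_force: [-5.8, -0.6, -4.7]
opening: 0.584
finger_force: 3.2
```

Call:
{"api": "drive_tool", "payload": {
  "moves": [
    [[0,0,0],[0.0063,0,-0.0032],0.05],
    [[0,0,0],[0.0063,0,-0.0032],0.05],
    [[0,0,0],[0.0063,0,-0.0032],0.05],
    [[0,0,0],[0.0063,0,-0.0032],0.05],
    [[0,0,0],[0.0063,0,-0.0032],0.05]
  ]
}}

```text
time: 8.55
eef_pos: [0.637, -0.1821, 0.1813]
tcp_rot: [0.812, 0.009, 0.584, -0.006]
contact_force: [1.9, 1.2, -3.2]
opening: 0.584
finger_force: 2.0
```

Call:
{"api": "drive_tool", "payload": {
  "moves": [
    [[0,0,0],[0.0062,0,-0.002],0.05],
    [[0,0,0],[0.0062,0,-0.002],0.05],
    [[0,0,0],[0.0062,0,-0.002],0.05],
    [[0,0,0],[0.0062,0,-0.002],0.05],
    [[0,0,0],[0.003,0,-0.001],0.05]
  ]
}}

```text
time: 9.18
eef_pos: [0.6371, -0.1822, 0.21]
tcp_rot: [0.812, 0.008, 0.583, -0.006]
contact_force: [-0.3, 0.7, -4.5]
opening: 0.583
finger_force: 2.3
```

Sash value is now about 0.10. From here I'll go up slowly, 5 mm per call.

Call:
{"api": "drive_tool", "payload": {
  "moves": [
    [[0,0,0],[0.0024,0,-0.0008],0.05],
    [[0,0,0],[0.0024,0,-0.0008],0.05],
    [[0,0,0],[0,0,0],0.05]
  ]
}}

```text
time: 9.55
eef_pos: [0.6373, -0.1822, 0.2151]
tcp_rot: [0.812, 0.008, 0.584, -0.006]
contact_force: [-2.6, 1.6, -2.6]
opening: 0.581
finger_force: 1.9
```

Call:
{"api": "drive_tool", "payload": {
  "moves": [
    [[0,0,0],[0.0024,0,-0.0008],0.05],
    [[0,0,0],[0.0024,0,-0.0008],0.05],
    [[0,0,0],[0,0,0],0.05]
  ]
}}

```text
time: 9.93
eef_pos: [0.6373, -0.1822, 0.2202]
tcp_rot: [0.812, 0.008, 0.584, -0.006]
contact_force: [-4.7, 3.1, -3.5]
opening: 0.585
finger_force: 2.1
```

Call:
{"api": "drive_tool", "payload": {
  "moves": [
    [[0,0,0],[0.0024,0,-0.0008],0.05],
    [[0,0,0],[0.0024,0,-0.0008],0.05],
    [[0,0,0],[0,0,0],0.05]
  ]
}}

```text
time: 10.3
eef_pos: [0.6374, -0.1824, 0.2254]
tcp_rot: [0.812, 0.008, 0.584, -0.006]
contact_force: [-3.4, 2.3, -3.4]
opening: 0.584
finger_force: 2.1
```

Call:
{"api": "drive_tool", "payload": {
  "moves": [
    [[0,0,0],[0.0023,0,-0.001],0.05],
    [[0,0,0],[0.0023,0,-0.001],0.05],
    [[0,0,0],[0,0,0],0.05]
  ]
}}

```text
time: 10.68
eef_pos: [0.6372, -0.1824, 0.2308]
tcp_rot: [0.812, 0.008, 0.584, -0.006]
contact_force: [-0.9, 1.6, -3.6]
opening: 0.587
finger_force: 1.6
```

Call:
{"api": "drive_tool", "payload": {
  "moves": [
    [[0,0,0],[0.0024,0,-0.0008],0.05],
    [[0,0,0],[0.0024,0,-0.0008],0.05],
    [[0,0,0],[0,0,0],0.05]
  ]
}}

```text
time: 11.05
eef_pos: [0.6371, -0.1824, 0.2357]
tcp_rot: [0.812, 0.008, 0.584, -0.006]
contact_force: [-0.4, 1.3, -3.2]
opening: 0.582
finger_force: 1.5
```

Call:
{"api": "drive_tool", "payload": {
  "moves": [
    [[0,0,0],[0.0024,0,-0.0008],0.05],
    [[0,0,0],[0.0024,0,-0.0008],0.05],
    [[0,0,0],[0,0,0],0.05]
  ]
}}

```text
time: 11.42
eef_pos: [0.637, -0.1825, 0.2405]
tcp_rot: [0.812, 0.008, 0.584, -0.006]
contact_force: [-0.3, 2.2, -4.1]
opening: 0.582
finger_force: 1.6
```

Call:
{"api": "drive_tool", "payload": {
  "moves": [
    [[0,0,0],[0.0024,0,-0.0008],0.05],
    [[0,0,0],[0.0024,0,-0.0008],0.05],
    [[0,0,0],[0,0,0],0.05]
  ]
}}

```text
time: 11.8
eef_pos: [0.637, -0.1825, 0.2456]
tcp_rot: [0.812, 0.008, 0.584, -0.006]
contact_force: [-0.5, 1.0, -3.0]
opening: 0.586
finger_force: 1.6
```

Call:
{"api": "drive_tool", "payload": {
  "moves": [
    [[0,0,0],[0.0024,0,-0.0008],0.05],
    [[0,0,0],[0.0024,0,-0.0008],0.05],
    [[0,0,0],[0,0,0],0.05]
  ]
}}

```text
time: 12.18
eef_pos: [0.637, -0.1824, 0.2507]
tcp_rot: [0.812, 0.008, 0.584, -0.006]
contact_force: [-1.3, 1.2, -3.5]
opening: 0.584
finger_force: 1.7
```

Call:
{"api": "drive_tool", "payload": {
  "moves": [
    [[0,0,0],[0.0024,0,-0.0008],0.05],
    [[0,0,0],[0.0024,0,-0.0008],0.05],
    [[0,0,0],[0,0,0],0.05]
  ]
}}

```text
time: 12.55
eef_pos: [0.6371, -0.1824, 0.2557]
tcp_rot: [0.812, 0.008, 0.584, -0.006]
contact_force: [-1.3, 1.6, -3.1]
opening: 0.583
finger_force: 1.7
```

Call:
{"api": "drive_tool", "payload": {
  "moves": [
    [[0,0,0],[0.0024,0,-0.0008],0.05],
    [[0,0,0],[0.0024,0,-0.0008],0.05],
    [[0,0,0],[0,0,0],0.05]
  ]
}}

```text
time: 12.92
eef_pos: [0.6371, -0.1824, 0.2608]
tcp_rot: [0.812, 0.008, 0.584, -0.006]
contact_force: [-2.0, 0.7, -3.1]
opening: 0.583
finger_force: 1.7
```

Call:
{"api": "drive_tool", "payload": {
  "moves": [
    [[0,0,0],[0.0024,0,-0.0008],0.05],
    [[0,0,0],[0.0024,0,-0.0008],0.05],
    [[0,0,0],[0,0,0],0.05]
  ]
}}

```text
time: 13.3
eef_pos: [0.6368, -0.1823, 0.2647]
tcp_rot: [0.813, 0.008, 0.583, -0.006]
contact_force: [1.2, 0.4, -7.0]
opening: 0.585
finger_force: 2.9
```

Call:
{"api": "drive_tool", "payload": {
  "moves": [
    [[0,0,0],[0.0024,0,-0.0008],0.05],
    [[0,0,0],[0.0024,0,-0.0008],0.05],
    [[0,0,0],[0,0,0],0.05]
  ]
}}

```text
time: 13.68
eef_pos: [0.637, -0.1823, 0.2711]
tcp_rot: [0.812, 0.008, 0.584, -0.007]
contact_force: [-5.8, 2.1, -5.8]
opening: 0.585
finger_force: 3.2
```

Call:
{"api": "drive_tool", "payload": {
  "moves": [
    [[0,0,0],[0.0019,0,-0.0008],0.05],
    [[0,0,0],[0.0019,0,-0.0008],0.05],
    [[0,0,0],[0,0,0],0.05]
  ]
}}

```text
time: 14.05
eef_pos: [0.6374, -0.1827, 0.2767]
tcp_rot: [0.811, 0.009, 0.585, -0.006]
contact_force: [0.0, -0.1, -3.0]
opening: 0.589
finger_force: 1.3
```

Call:
{"api": "drive_tool", "payload": {
  "moves": [
    [[0,0,0],[0.0014,0,-0.0005],0.05],
    [[0,0,0],[0,0,0],0.05]
  ]
}}

```text
time: 14.3
eef_pos: [0.637, -0.1826, 0.2767]
tcp_rot: [0.812, 0.008, 0.584, -0.006]
contact_force: [2.3, 0.1, -3.1]
opening: 0.587
finger_force: 1.2
```

Call:
{"api": "drive_tool", "payload": {
  "moves": [
    [[0,0,0],[0.0014,0,-0.0005],0.05],
    [[0,0,0],[0,0,0],0.05]
  ]
}}

```text
time: 14.55
eef_pos: [0.6367, -0.1825, 0.2774]
tcp_rot: [0.812, 0.008, 0.583, -0.006]
contact_force: [0.8, 0.1, -3.3]
opening: 0.588
finger_force: 1.7
```

Call:
{"api": "drive_tool", "payload": {
  "moves": [
    [[0,0,0],[0.0014,0,-0.0005],0.05],
    [[0,0,0],[0,0,0],0.05]
  ]
}}

```text
time: 14.8
eef_pos: [0.6365, -0.1824, 0.2785]
tcp_rot: [0.812, 0.008, 0.583, -0.006]
contact_force: [1.4, -0.8, -4.9]
opening: 0.583
finger_force: 2.2
```

Call:
{"api": "drive_tool", "payload": {
  "moves": [
    [[0,0,0],[0.0014,0,-0.0005],0.05],
    [[0,0,0],[0,0,0],0.05]
  ]
}}

```text
time: 15.05
eef_pos: [0.6362, -0.1823, 0.2793]
tcp_rot: [0.813, 0.008, 0.583, -0.007]
contact_force: [0.8, -0.8, -7.5]
opening: 0.585
finger_force: 3.4
```

The force is rising against the buffer, so the sash has clicked. I'll lower the tool a little and check that it stays up.

Call:
{"api": "drive_tool", "payload": {
  "moves": [
    [[0,0,0],[-0.0028,0,0.001],0.05],
    [[0,0,0],[-0.0028,0,0.001],0.05],
    [[0,0,0],[-0.0038,0,0.0013],0.05],
    [[0,0,0],[-0.0038,0,0.0013],0.05],
    [[0,0,0],[0,0,0],0.05]
  ]
}}

```text
time: 15.68
eef_pos: [0.6371, -0.1825, 0.267]
tcp_rot: [0.812, 0.008, 0.584, -0.006]
contact_force: [-0.1, 0.4, 0.8]
opening: 0.586
finger_force: 0.0
```

```bash
python3 st.py; python3 - <<'E'
from h import *
a=snap("side")["image"][50:330,170:430,::-1];b=snap("top")["image"][130:330,300:540,::-1]
cv2.imwrite("pics/a2.png",np.hstack([cv2.resize(a,(400,430),interpolation=cv2.INTER_CUBIC),cv2.resize(b,(400,430),interpolation=cv2.INTER_CUBIC)]))
E
```

```text
15.675 [-0.645 -0.031  2.206  1.84   0.653 -0.578] [ 0.637 -0.182  0.267] F [-0.145  0.406  0.776]
[[ 0.318  0.021  0.948]
 [ 0.006 -1.     0.02 ]
 [ 0.948 -0.001 -0.318]]
```

View pics/a2.png

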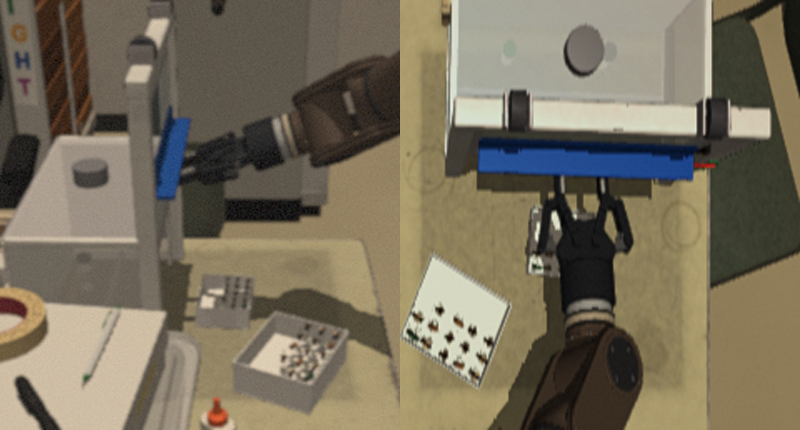

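The sash is hanging by itself: the fingers read zero force, and the lip and red pointer are high up. Both trays are undisturbed. Now I'll plan the tray push.

```bash
python3 - <<'E'
from ik import *
np.set_printoptions(precision=2,suppress=True)
for TH in(60,66):
 q=ctrl.get_state()["qpos"]
 for x,th in [([.57,-.183,.25],19),([.57,-.185,.27],40),([.56,-.185,.27],TH),([.48,-.188,.2],TH),([.48,-.188,.1],TH),([.48,-.188,.03],TH),([.54,-.188,.03],TH),([.60,-.188,.03],TH),([.665,-.188,.03],TH)]:
    q,e=ik(x,tool(np.radians(th),0,-1),q);print(x,th,q,round(e,4))
E
```

```text
[0.57, -0.183, 0.25] 19 [-0.74 -0.19  2.38  1.79  0.71 -0.57] 0.0
[0.57, -0.185, 0.27] 40 [-0.68 -0.23  2.22  0.95  0.63  0.25] 0.0
[0.56, -0.185, 0.27] 60 [-0.61 -0.16  2.06  0.4   0.83  0.76] 0.0
[0.48, -0.188, 0.2] 60 [-0.73 -0.27  2.29  0.49  0.78  0.55] 0.0
[0.48, -0.188, 0.1] 60 [-0.73 -0.1   2.36  0.65  0.58  0.34] 0.0
[0.48, -0.188, 0.03] 60 [-0.73  0.06  2.38  0.87  0.45  0.1 ] 0.0
[0.54, -0.188, 0.03] 60 [-0.64  0.17  2.25  0.83  0.41  0.21] 0.0
[0.6, -0.188, 0.03] 60 [-0.57  0.27  2.12  0.76  0.4   0.35] 0.0
[0.665, -0.188, 0.03] 60 [-0.51  0.38  1.97  0.67  0.4   0.5 ] 0.0
[0.57, -0.183, 0.25] 19 [-0.74 -0.19  2.38  1.79  0.71 -0.57] 0.0
[0.57, -0.185, 0.27] 40 [-0.68 -0.23  2.22  0.95  0.63  0.25] 0.0
[0.56, -0.185, 0.27] 66 [-0.58 -0.12  2.    0.29  0.92  0.85] 0.0
[0.48, -0.188, 0.2] 66 [-0.69 -0.23  2.23  0.36  0.84  0.68] 0.0
[0.48, -0.188, 0.1] 66 [-0.69 -0.07  2.31  0.46  0.63  0.54] 0.0
[0.48, -0.188, 0.03] 66 [-0.69  0.07  2.33  0.59  0.48  0.38] 0.0
[0.54, -0.188, 0.03] 66 [-0.61  0.18  2.2   0.55  0.47  0.51] 0.0
[0.6, -0.188, 0.03] 66 [-0.54  0.29  2.07  0.49  0.47  0.62] 0.0
[0.665, -0.188, 0.03] 66 [-0.49  0.4   1.92  0.42  0.49  0.74] 0.0
```

Call:
{"api": "drive_tool", "payload": {
  "moves": [
    [[0,0,0],[-0.01,0,0.003],0.05],
    [[0,0,0],[-0.0118,0,-0.0351],0.05],
    [[0,0,0],[-0.0118,0,-0.0351],0.05],
    [[0,-0.15,0],[0,0,0],0.05],
    [[0,-0.15,0],[0,0,0],0.05]
  ]
}}

```text
time: 16.4
eef_pos: [0.5616, -0.183, 0.2546]
tcp_rot: [0.886, 0.009, 0.464, -0.007]
contact_force: [0.0, 0.3, -1.0]
opening: 0.583
finger_force: 0.0
```

Call:
{"api": "drive_tool", "payload": {
  "moves": [
    [[0,-0.15,0],[0,0,0],0.05],
    [[0,-0.15,0],[0,0,0],0.05],
    [[0,-0.12,0],[0,0,0],0.05],
    [[0,0,0],[0,0,0],0.05]
  ]
}}

```text
time: 16.9
eef_pos: [0.5641, -0.1821, 0.2563]
tcp_rot: [0.96, 0.013, 0.281, -0.007]
contact_force: [0.1, 0.4, -0.2]
opening: 0.584
finger_force: 0.0
```

```bash
python3 st.py
```

```text
16.9 [-0.616 -0.135  2.078  0.481  0.788  0.655] [ 0.564 -0.182  0.256] F [ 0.063  0.353 -0.244]
[[ 0.842  0.03   0.539]
 [ 0.022 -1.     0.02 ]
 [ 0.54  -0.005 -0.842]]
```

Call:
{"api": "drive_tool", "payload": {
  "moves": [
    [[-0.015,0,0.0236],[0,0,0],0.05],
    [[0,0,0],[-0.0354,0.003,-0.0226],0.05],
    [[0,0,0],[-0.0354,0.003,-0.0226],0.05],
    [[0,0,0],[-0.0243,0,0.0379],0.05],
    [[0,0,0],[-0.0243,0,0.0379],0.05]
  ]
}}

```text
time: 17.52
eef_pos: [0.4777, -0.1876, 0.1644]
tcp_rot: [0.96, -0.002, 0.281, -0.002]
contact_force: [-0.2, 0.6, -0.6]
opening: 0.586
finger_force: 0.0
```

```bash
python3 st.py
```

```text
17.525 [-0.746 -0.211  2.325  0.62   0.688  0.409] [ 0.478 -0.188  0.164] F [-0.164  0.623 -0.624]
[[ 0.842 -0.002  0.54 ]
 [-0.004 -1.     0.003]
 [ 0.54  -0.005 -0.842]]
```

Yaw is about 0. I'll descend 0.132 m to z = 0.032.

Call:
{"api": "drive_tool", "payload": {
  "moves": [
    [[0,0,0],[-0.0216,0,0.0337],0.05],
    [[0,0,0],[-0.0216,0,0.0337],0.05],
    [[0,0,0],[-0.0194,0,0.0303],0.05],
    [[0,0,0],[-0.0086,0,0.0135],0.05],
    [[0,0,0],[0,0,0],0.05]
  ]
}}

```text
time: 18.15
eef_pos: [0.4762, -0.1855, 0.0308]
tcp_rot: [0.96, -0.002, 0.278, -0.004]
contact_force: [0.5, 0.8, 0.4]
opening: 0.587
finger_force: 0.0
```

```bash
python3 st.py;python3 - <<'E'
from h import *
a=snap("side")["image"][50:330,170:430,::-1];b=snap("top")["image"][130:330,300:540,::-1]
cv2.imwrite("pics/a3.png",np.hstack([cv2.resize(a,(400,430),interpolation=cv2.INTER_CUBIC),cv2.resize(b,(400,430),interpolation=cv2.INTER_CUBIC)]))
E
```

```text
18.15 [-0.744  0.084  2.368  0.995  0.454 -0.031] [ 0.476 -0.185  0.031] F [0.484 0.76  0.386]
[[ 0.845 -0.002  0.535]
 [-0.007 -1.     0.007]
 [ 0.535 -0.01  -0.845]]
```

View pics/a3.png

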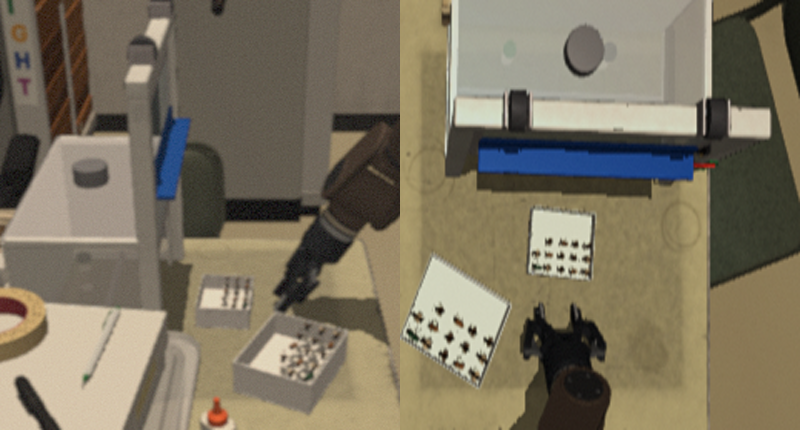

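Call:
{"api": "drive_tool", "payload": {
  "moves": [
    [[0,0,0],[0.0085,0.002,0.0053],0.05],
    [[0,0,0],[0.0068,0,0.0043],0.05],
    [[0,0,0],[0.0068,0,0.0043],0.05],
    [[0,0,0],[0.0068,0,0.0043],0.05],
    [[0,0,0],[0.0068,0,0.0043],0.05]
  ]
}}

```text
time: 18.88
eef_pos: [0.5211, -0.1888, 0.0336]
tcp_rot: [0.96, -0.001, 0.28, -0.003]
contact_force: [-0.4, -1.0, 0.9]
opening: 0.586
finger_force: 0.3
```

Call:
{"api": "drive_tool", "payload": {
  "moves": [
    [[0,0,0],[0.0068,0,0.0043],0.05],
    [[0,0,0],[0.0068,0,0.0043],0.05],
    [[0,0,0],[0.0068,0,0.0043],0.05],
    [[0,0,0],[0.0068,0,0.0043],0.05],
    [[0,0,0],[0.0068,0,0.0043],0.05]
  ]
}}

```text
time: 19.5
eef_pos: [0.5612, -0.1889, 0.0336]
tcp_rot: [0.96, -0.001, 0.28, -0.003]
contact_force: [0.1, -0.3, 0.3]
opening: 0.581
finger_force: 0.1
```

```bash
python3 st.py
```

```text
19.5 [-0.624  0.23   2.187  0.934  0.407  0.135] [ 0.561 -0.189  0.034] F [ 0.074 -0.324  0.287]
[[ 0.843 -0.001  0.537]
 [-0.004 -1.     0.005]
 [ 0.537 -0.006 -0.843]]
```

Next is 80 mm more, then slow steps near the stop, expected at about 0.662.

Call:
{"api": "drive_tool", "payload": {
  "moves": [
    [[0,0,0],[0.0068,0,0.0043],0.05],
    [[0,0,0],[0.0068,0,0.0043],0.05],
    [[0,0,0],[0.0068,0,0.0043],0.05],
    [[0,0,0],[0.0068,0,0.0043],0.05],
    [[0,0,0],[0.0068,0,0.0043],0.05]
  ]
}}

```text
time: 20.12
eef_pos: [0.6015, -0.1889, 0.0339]
tcp_rot: [0.96, -0.001, 0.28, -0.003]
contact_force: [0.1, -0.2, -0.5]
opening: 0.583
finger_force: 0.1
```

Call:
{"api": "drive_tool", "payload": {
  "moves": [
    [[0,0,0],[0.0068,0,0.0043],0.05],
    [[0,0,0],[0.0068,0,0.0043],0.05],
    [[0,0,0],[0.0068,0,0.0043],0.05],
    [[0,0,0],[0.0042,0,0.0027],0.05],
    [[0,0,0],[0.0042,0,0.0027],0.05]
  ]
}}

```text
time: 20.75
eef_pos: [0.6354, -0.189, 0.0339]
tcp_rot: [0.96, -0.001, 0.28, -0.003]
contact_force: [-0.2, -0.1, -0.8]
opening: 0.587
finger_force: 0.3
```

Call:
{"api": "drive_tool", "payload": {
  "moves": [
    [[0,0,0],[0.0025,0,0.0016],0.05],
    [[0,0,0],[0.0025,0,0.0016],0.05],
    [[0,0,0],[0,0,0],0.05]
  ]
}}

```text
time: 21.12
eef_pos: [0.6412, -0.189, 0.0339]
tcp_rot: [0.96, -0.001, 0.28, -0.003]
contact_force: [0.8, -0.3, 0.3]
opening: 0.583
finger_force: 0.0
```

```bash
python3 st.py;python3 - <<'E'
from h import *
a=snap("side")["image"][50:330,170:430,::-1];b=snap("top")["image"][100:270,310:510,::-1]
cv2.imwrite("pics/a4.png",np.hstack([cv2.resize(a,(350,430),interpolation=cv2.INTER_CUBIC),cv2.resize(b,(450,430),interpolation=cv2.INTER_CUBIC)]))
E
```

```text
21.125 [-0.537  0.361  2.009  0.824  0.39   0.323] [ 0.641 -0.189  0.034] F [ 0.771 -0.272  0.253]
[[ 0.843 -0.001  0.538]
 [-0.004 -1.     0.005]
 [ 0.538 -0.006 -0.843]]
```

View pics/a4.png

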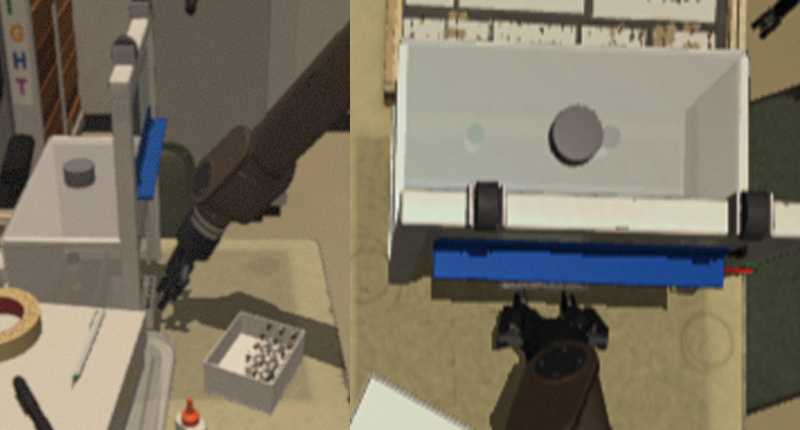

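The tray is moving in straight, and the gripper is clear of the lip. On to the stop in small steps.

Call:
{"api": "drive_tool", "payload": {
  "moves": [
    [[0,0,0],[0.0025,0,0.0016],0.05],
    [[0,0,0],[0.0025,0,0.0016],0.05],
    [[0,0,0],[0.0025,0,0.0016],0.05],
    [[0,0,0],[0.0025,0,0.0016],0.05],
    [[0,0,0],[0,0,0],0.05]
  ]
}}

```text
time: 21.85
eef_pos: [0.6533, -0.189, 0.034]
tcp_rot: [0.96, -0.001, 0.28, -0.003]
contact_force: [0.2, 0.4, 0.3]
opening: 0.587
finger_force: 0.0
```

Call:
{"api": "drive_tool", "payload": {
  "moves": [
    [[0,0,0],[0.0017,0,0.0011],0.05],
    [[0,0,0],[0.0017,0,0.0011],0.05],
    [[0,0,0],[0,0,0],0.05]
  ]
}}

```text
time: 22.22
eef_pos: [0.6571, -0.189, 0.0339]
tcp_rot: [0.96, -0.001, 0.28, -0.003]
contact_force: [0.0, 0.2, -0.1]
opening: 0.587
finger_force: 0.0
```

Call:
{"api": "drive_tool", "payload": {
  "moves": [
    [[0,0,0],[0.0017,0,0.0011],0.05],
    [[0,0,0],[0,0,0],0.05]
  ]
}}

```text
time: 22.48
eef_pos: [0.6591, -0.189, 0.0339]
tcp_rot: [0.96, -0.001, 0.28, -0.003]
contact_force: [0.1, 0.7, 0.6]
opening: 0.582
finger_force: 0.0
```

Call:
{"api": "drive_tool", "payload": {
  "moves": [
    [[0,0,0],[0.0017,0,0.0011],0.05],
    [[0,0,0],[0,0,0],0.05]
  ]
}}

```text
time: 22.72
eef_pos: [0.6611, -0.189, 0.0338]
tcp_rot: [0.96, -0.001, 0.28, -0.003]
contact_force: [-0.2, 0.0, 0.8]
opening: 0.586
finger_force: 0.0
```

Call:
{"api": "drive_tool", "payload": {
  "moves": [
    [[0,0,0],[0.0017,0,0.0011],0.05],
    [[0,0,0],[0,0,0],0.05]
  ]
}}

```text
time: 22.98
eef_pos: [0.6632, -0.189, 0.0338]
tcp_rot: [0.96, -0.001, 0.28, -0.003]
contact_force: [0.6, -0.0, -0.5]
opening: 0.586
finger_force: 0.0
```

Call:
{"api": "drive_tool", "payload": {
  "moves": [
    [[0,0,0],[0.0017,0,0.0011],0.05],
    [[0,0,0],[0,0,0],0.05]
  ]
}}

```text
time: 23.22
eef_pos: [0.6652, -0.189, 0.0338]
tcp_rot: [0.96, -0.001, 0.28, -0.003]
contact_force: [-0.6, -0.3, -0.3]
opening: 0.584
finger_force: 0.0
```

Call:
{"api": "drive_tool", "payload": {
  "moves": [
    [[0,0,0],[0.0017,0,0.0011],0.05],
    [[0,0,0],[0,0,0],0.05]
  ]
}}

```text
time: 23.48
eef_pos: [0.6667, -0.1887, 0.0336]
tcp_rot: [0.96, -0.001, 0.279, -0.003]
contact_force: [-4.7, 0.4, 1.9]
opening: 0.582
finger_force: 2.1
```

Call:
{"api": "drive_tool", "payload": {
  "moves": [
    [[0,0,0],[0.0013,0,0.0008],0.05],
    [[0,0,0],[0,0,0],0.05]
  ]
}}

```text
time: 23.72
eef_pos: [0.6671, -0.1885, 0.0335]
tcp_rot: [0.96, -0.001, 0.279, -0.004]
contact_force: [-13.7, 1.5, 9.3]
opening: 0.582
finger_force: 6.7
```

Call:
{"api": "drive_tool", "payload": {
  "moves": [
    [[0,0,0],[-0.0017,0,-0.0011],0.05],
    [[0,0,0],[-0.0034,0,-0.0022],0.05],
    [[0,0,0],[-0.0338,0,-0.0215],0.05],
    [[0,0,0],[-0.0338,0,-0.0215],0.05],
    [[0,0,0],[-0.0338,0,-0.0215],0.05]
  ]
}}

```text
time: 24.35
eef_pos: [0.5415, -0.189, 0.0339]
tcp_rot: [0.96, -0.001, 0.28, -0.002]
contact_force: [0.3, -0.1, -0.4]
opening: 0.585
finger_force: 0.0
```

Call:
{"api": "drive_tool", "payload": {
  "moves": [
    [[0,0,0],[-0.025,0,-0.016],0.05],
    [[0,0,0],[0.021,0,-0.034],0.05],
    [[0,0,0],[0.021,0,-0.034],0.05],
    [[0,0,0],[0,0,0],0.05]
  ]
}}

```text
time: 24.85
eef_pos: [0.5137, -0.1913, 0.1183]
tcp_rot: [0.959, -0.001, 0.283, 0.0]
contact_force: [0.3, 0.6, 0.4]
opening: 0.585
finger_force: 0.0
```

```bash
python3 st.py;python3 - <<'E'
from h import *
a=snap("side")["image"][120:270,150:350,::-1];b=snap("top")["image"][100:250,310:510,::-1]
cv2.imwrite("pics/a5.png",np.hstack([cv2.resize(a,None,fx=2,fy=3,interpolation=cv2.INTER_CUBIC),cv2.resize(b,None,fx=2,fy=3,interpolation=cv2.INTER_CUBIC)]))
S=snap("side");
for X in ([.671+.1,-.185+.0,.04],[.671+.1,-.13,.04],[.68,-.13,.04],[.657,-.3595,.21],[.657,-.3595,.28]):print(X,np.round(proj(S,X),1))
E
```

```text
24.85 [-0.694 -0.04   2.276  0.712  0.56   0.331] [ 0.514 -0.191  0.118] F [0.252 0.59  0.417]
[[ 0.84  -0.001  0.543]
 [-0.001 -1.    -0.001]
 [ 0.543 -0.    -0.84 ]]
[0.771, -0.185, 0.04] [241.3 239.6]
[0.771, -0.13, 0.04] [238.4 250.9]
[0.68, -0.13, 0.04] [273.9 251.1]
[0.657, -0.3595, 0.21] [286.6 153.3]
[0.657, -0.3595, 0.28] [285.6 128.7]
```

View pics/a5.png

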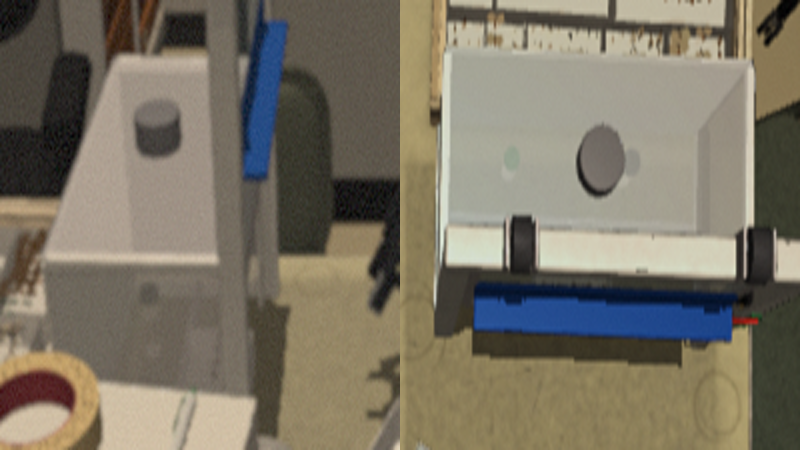

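The hood front is clear and the lip is still up, with the pointer at about 0.26 m. One enhanced look through the side wall will check where the tray stands.

```bash
python3 - <<'E'
from h import *
S=snap("side");im=S["image"][:,:,::-1].astype(float)
for _ in range(5): im+=snap("side")["image"][:,:,::-1]
im=(im/6)
c=im[205:270,215:300];c=np.clip((c-c.min())/(np.percentile(c,98)-c.min())*255,0,255).astype(np.uint8)
c=cv2.resize(c,None,fx=4.6,fy=6,interpolation=cv2.INTER_CUBIC);d=c.copy()
def ln(A,B,col):
    q=[tuple(int(v) for v in ((proj(S,X)[0]-215)*4.6,(proj(S,X)[1]-205)*6)) for X in(A,B)];cv2.line(d,q[0],q[1],col,1)
y0,y1=-.134,-.245
for z in(0,.04):
    for a,b in(((.68,y0),(.771,y0)),((.68,y1),(.771,y1)),((.68,y0),(.68,y1)),((.771,y0),(.771,y1))):ln((*a,z),(*b,z),(0,0,255))
ln((.771,-.02,.022),(.771,-.35,.022),(0,255,0))
cv2.imwrite("pics/a6.png",np.hstack([c,d]))
E
```

```text
(no output)
```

View pics/a6.png

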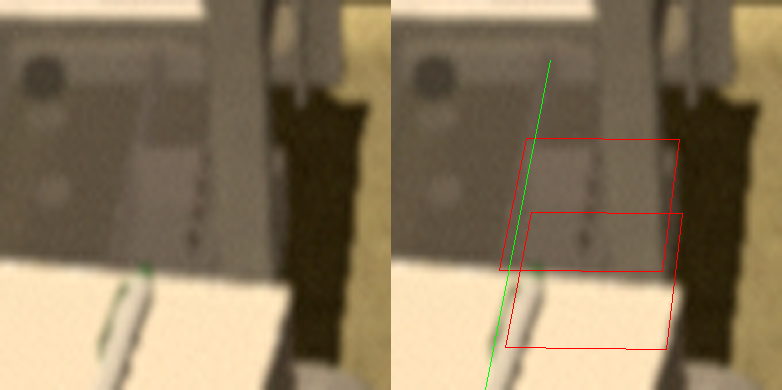

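Through the side wall the tray shows up at the predicted outline, with its front edge on the rail at about crop (135,145), matching the firm stop I felt. The sash is still up, so I'll hand in.

```bash
python3 -c "
from plant import ctrl
print(ctrl.get_state()['contact_force']);print(ctrl.sign_off())"
```

```text
[-0.25595111  0.45047543  0.30987601]
the job is handed in; nothing more can be done
None
```

Job handed in: the sash hangs on its catch with the pointer at about 0.26 m by my measurement (band 0.21–0.28 m), and the small tray stands against the back stop; the highest push I read was about 17 N on the tray, with no bystander touched in the pictures I took.

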